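# Find and mark the high spot of a slicer wheel

## Task

The slicer's drive wheel is on its truing stand: push its upright finger knob round slowly and gently with closed fingertips (do not grip it) to feel where the rim drags hardest on the spring feeler (another, lesser spot rubs only about half as hard: pass over it). Stop the wheel with the high spot right on the feeler, then press the punch cap fully down to mark it, let the cap come up, and leave the wheel standing there. Never punch anywhere but at the high spot, and leave the cheeses, jar and cracker box round about where they are.

Things in the scene. Friction and masses are not known exactly. Their poses are not given: they have to be found in the camera images.
- stand: Fixed truing stand, grey base plate 150 x 225 mm on small feet, top face 16 mm above the worktop. Origin on the worktop on the wheel's axis, which is vertical. The pointer block stands on its -y side.
- wheel: Aluminium wheel, 140 mm across, lying flat on the stand, turning either way without stops about the stand's vertical axis (+z positive). Origin on the axis at worktop height; +x points to the finger knob. Top face 54 mm above the worktop, hub nut of 36 mm diameter to 64 mm. Free drag about 1 N at the knob; stays where it is left.
- knob (a point): On the finger knob: an upright black round post fixed on the wheel, 20 mm diameter, from 54 to 105 mm above the worktop, 45 mm from the axis; this point is on its centreline 85 mm up. Push it from behind along a circle about the axis. More than 30 N between robot and wheel, or turning faster than 2.5 rad/s, is a fault.
- rim_side (a point): Point of the wheel's rim (70 mm radius) straight out beyond the knob, 47 mm above the worktop. The rim has one high spot 3.4 mm proud and one lesser spot 1.9 mm proud, each some 40 mm long, at unknown and varying angles from the knob and from each other: no pose tells where they are. They may stand at any angle at the start, but the high spot is then not on the feeler.
- pointer: Fixed grey block 36 x 44 mm (foot 60 mm wide), top 62 mm above the worktop, its centre 112 mm from the wheel's axis on the stand's -y side; carries the spring feeler and the punch cap. Origin at worktop height under its centre; +y points to the wheel's axis.
- feeler_point (a point): Tip of the steel feeler, a small ball on a stiff spring (about 8 N/mm in all), 71 mm from the axis, 47 mm above the worktop. The round rim clears it. Only the lesser spot (about 7 N on it) and the high spot (about 19 N at its middle, touching over 0.28 rad each side) press it, friction about 0.5. The wheel is well set within 0.15 rad of the high spot's middle.
- feeler_root (a point): Where the feeler enters its block, 47 mm up, 90 mm from the axis. Felt while the knob moves (hardly at rest): about 1 N free; as the high spot climbs on, the push passes 10 N about 0.2 rad before its middle, is hardest, 15 to 17 N, about 0.1 rad before it, and is back near 1 N about 0.28 rad past it. The lesser spot gives at most about 8 N.
- punch_top (a point): Centre of the top face of the punch cap when up: black round cap, 24 mm diameter, on top of the pointer block, 80 mm above the worktop. Pressed straight down it goes 6 mm; it starts at about 1.5 N and needs about 6 N to be fully down, and springs back when let go.
- punch (a joint): Travel of the punch cap, m: 0 up, 0.006 fully down; it marks from 0.004.
- honey_jar_mid (a point): Bystander: glass jar with a red lid, 65 mm diameter, 100 mm tall, loose; point at half height.
- wheel_14_mid (a point): Bystander: small grey round cheese, 98 mm diameter, 60 mm tall, loose; point at half height.
- cracker_box_1_mid (a point): Bystander: small carton, 57 x 63 x 70 mm, loose; point at half height.
- cut_155_mid (a point): Bystander: white cheese wedge, 82 x 59 x 40 mm, loose; point at half height.

How it is judged:
On the way, in this order (a step that is already met when the one before it is completed fails the run):
1. the wheel stands still with its high spot on the feeler (contact force between wheel and pointer above 12.5 N and angular speed of wheel below 0.06 rad/s), for 0.3 s.
2. the punch cap is pressed down with the high spot on the feeler (contact force between wheel and pointer above 12.5 N and value of joint punch above 0.0045 m), for 0.05 s.
At the end, for the whole second after the job is handed in: The wheel stands still (under 0.06 rad/s) with its high spot pressing on the feeler (over 12.5 N, that is within about 0.15 rad of the middle of the high spot), and the punch cap is up again (under 1 mm) after having been pressed at least 4.5 mm (all of step 1 and value of joint punch below 0.001 m); the robot touches nothing.
It fails at once if the punch is pressed (over 4 mm) while the high spot is not on the feeler (value of joint punch above 0.004 m and not (contact force between wheel and pointer above 12.5 N)).
It fails at once if the fingers push or squeeze the wheel with more than 30 N (contact force between the arm and wheel above 30 N).
It fails at once if the wheel is turned faster than 2.5 rad/s (angular speed of wheel above 2.5 rad/s).
It fails at once if a bystander is moved more than 15 mm (distance of any of honey_jar_mid, wheel_14_mid, cracker_box_1_mid, cut_155_mid from where it was at the start of the episode above 0.015 m).
It also fails if it takes over 58 s, if anything falls off the work surface, if the arm or the gripper's body presses on something with over 40 N, if the wrist force passes 120 N, or if a joint passes its speed limit or range.

## Robot

A 7-joint arm with a two-finger parallel gripper is mounted at the origin on a cart in front of the work surface, level with it; the furniture and walls round the work are solid. World frame = base frame: x ahead of the robot, y to its left, z up, the work surface at z = 0. Lengths are in m, angles in rad, forces in N, time in s.
With the tool pointing down it reaches from about 0.4 to 0.85 m from the base axis. Payload 4.5 kg.
Tool frame: the origin (TCP) lies between the finger pads; the fingertips stand 17 mm ahead of it and the grasp point (between the pads) lies 2 mm behind it; x points along the fingers, z is the direction in which the jaws open and shut, and the axes are right-handed (so a half turn about x gives the same grasp; the last joint's range is limited). The gripper opens to 88 mm and grips with 3 to 60 N. Pads are 18 mm wide; open, the fingers measure 123 mm over their backs; the gripper's body (75 mm by 187 mm) begins 45 mm behind the grasp point.
Start: joints at [1.232, 0.689, -0.195, 1.565, 0.157, 0.902, -0.215], TCP at [0.228, -0.582, 0.256] pointing down, gripper open.
Joint ranges: [-3.01, 3.01], [-0.46, 2.08], [-1.47, 1.51], [0.13, 2.56], [-1, 4.14], [0.04, 2.09], [-2.66, 2.66]. Speed limits (rad/s): [2.57, 2.57, 3.14, 3.14, 3.14, 3.14, 3.14].

## Interface

Orientations are given as a unit quaternion [x, y, z, w].
In Python, from rig import env gives the robot as it stands.
- The arm moves only by the tool jog_arm, never from a script. Its argument "rows" is text: rows parted by semicolons, each of 7 numbers parted by spaces: the turn, a rotation vector about the tool's x, y, z in degrees, then the shift along the tool's x, y, z in cm, then the opening, from 0 (shut) to 1 (fully open). A call has 1 to 5 rows; each row shifts and turns the pose as measured when the row begins, along the tool's axes as they then stand; what a row does not reach is not made up. A row lasts 1/12 s, in which the tool goes at most 41.7 mm and 7.16 degrees, less where a joint would pass 70% of its speed; a pose out of reach is approached as far as the arm can. A call is refused whole if a number of a shift passes 4.17 or a number of a turn 7.16, either way. A call with a gripper value outside its range is refused whole. The fingers move at their own pace and stop on an object; "force" is the grip in N (left out, the last holds). Time passes only in rows, so rows that do not move let the fingers close. It gives the time, the measured TCP pose, the force and the opening at its end, in the units of the state.
- env.get_state(): the state, without advancing time (a new reading comes with each control period).
- env.grab_frame(name): name is "side" or "top"; returns the picture (400x640x3 uint8, blue, green, red); there is no depth.
- env.camera_info(name): a dict with "fx", "fy", "cx", "cy" (pixels), "pose" (4x4, takes a point from camera to world coordinates). Camera axes: x right, y down, z forward; pixel columns grow to the right and rows downward; lengths in m; the calibration is good to about 2 mm. A picture is of the moment at which its call begins. camera_info takes no time and is no camera call.
- env.job_done(): hands the job in, once; it reports no verdict.
The state is a dict: "time": time; "q": joint angles; "qvel": joint speeds; "tau": joint torques, N m; "tcp_pos": TCP position; "orientation": TCP orientation; "force": force on the tool from outside, world axes, zero at the start; "moment": the same for the moment, N m; "finger_gap": finger opening in m.
Only numpy, scipy, OpenCV 4.12 (cv2) and the standard library are available. Lean on these libraries where they do the work, as an engineer would, in place of code of your own. Each camera call takes 0.05 s, during which the arm holds its last target.

## Working session

There is one attempt and no reset: what is moved stays moved. The work goes in short steps, Python scripts to look and compute and a tool call to move; the robot and the scene stay as the last step left them, time stands still between calls to the robot, and variables do not carry over. Pictures are saved under pics/ and viewed, and the job is handed in when it is done.

Besides the shell and the picture viewer there is one more tool, called after "Emit:" as name(argument=value, ...), one argument or row to a line, values as JSON. jog_arm: Moves the arm, as the interface text tells. Its arguments: {"type":"object","properties":{"rows":{"type":"string"},"force":{"type":"number"}},"required":["rows"]}

```bash
ls -la; mkdir -p pics
python3 - <<'E'
from rig import env
import cv2
s=env.get_state()
for k,v in s.items(): print(k,v)
for n in("side","top"):
    im=env.grab_frame(n); cv2.imwrite(f"pics/{n}0.png",im)
    print(n,env.camera_info(n))
E
```

```text
total 12
drwxr-xr-x  3 agent agent 4096 Dec  6 04:03 .
drwxr-xr-x 23 root  root  4096 Dec  6 04:03 ..
drwxr-xr-x  2 agent agent 4096 Dec  6 04:03 pics
time 0.0
q [ 1.2318076   0.6900201  -0.19451239  1.56632621  0.15730779  0.90250125
 -0.21510319]
qvel [ 3.39520887e-04  1.23601711e-03 -1.03915488e-03 -1.17927368e-03
  7.56421304e-06 -8.94253865e-05 -1.01830277e-03]
tau [-7.07651861e-05 -5.27564013e+01 -1.26668774e+00 -1.53424126e+01
 -5.26508654e-02  6.74551120e-03  1.55863781e-04]
tcp_pos [ 0.22736949 -0.58153354  0.25489218]
orientation [ 0.3989865   0.58458392 -0.39832678  0.58344425]
force [-0.13670873  0.13410504  0.1080514 ]
moment [ 0.10052685 -0.03836888 -0.06151755]
finger_gap 0.08834518104212306
side {'fx': 433.23122630375343, 'fy': 433.23122630375343, 'cx': 325.52014948668193, 'cy': 205.37658840723037, 'pose': array([[-0.82298995, -0.3648825 ,  0.43537146,  0.22532047],
       [-0.56802243,  0.53692812, -0.62374571,  0.57844553],
       [-0.00616929, -0.7606372 , -0.64914789,  0.64133624],
       [ 0.        ,  0.        ,  0.        ,  1.        ]])}
top {'fx': 449.44682896709975, 'fy': 449.44682896709975, 'cx': 315.09536434160765, 'cy': 203.53113901141734, 'pose': array([[ 0.02692207, -0.9936602 ,  0.10915406,  0.45883247],
       [-0.99961481, -0.02749682, -0.00376344,  0.05002923],
       [ 0.00674097, -0.1090107 , -0.99401772,  1.16619535],
       [ 0.        ,  0.        ,  0.        ,  1.        ]])}
```

View pics/side0.png

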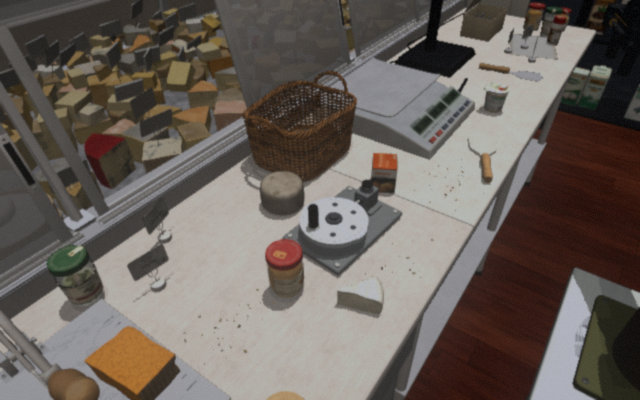

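View pics/top0.png

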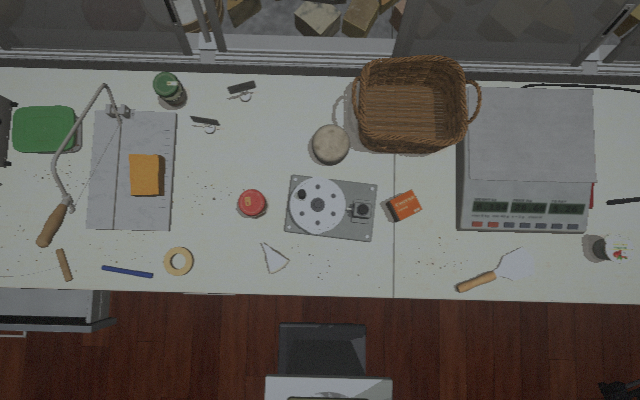

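```bash
cat > h.py <<'E'
import numpy as np, cv2
from rig import env
def ray(n,u,v,z):
    c=env.camera_info(n);P=c["pose"]
    d=P[:3,:3]@np.array([(u-c["cx"])/c["fx"],(v-c["cy"])/c["fy"],1]);o=P[:3,3]
    return o+d*(z-o[2])/d[2]
def proj(n,p):
    c=env.camera_info(n);P=c["pose"]
    q=P[:3,:3].T@(np.array(p)-P[:3,3]); return c["cx"]+c["fx"]*q[0]/q[2],c["cy"]+c["fy"]*q[1]/q[2]
E
python3 - <<'E'
import cv2
a=cv2.imread("pics/top0.png")[140:280,220:440]; cv2.imwrite("pics/topc.png",cv2.resize(a,None,fx=3.6,fy=3.6,interpolation=cv2.INTER_CUBIC))
a=cv2.imread("pics/side0.png")[140:280,240:420]; cv2.imwrite("pics/sidec.png",cv2.resize(a,None,fx=4,fy=4,interpolation=cv2.INTER_CUBIC))
E
```

```text
(no output)
```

View pics/topc.png

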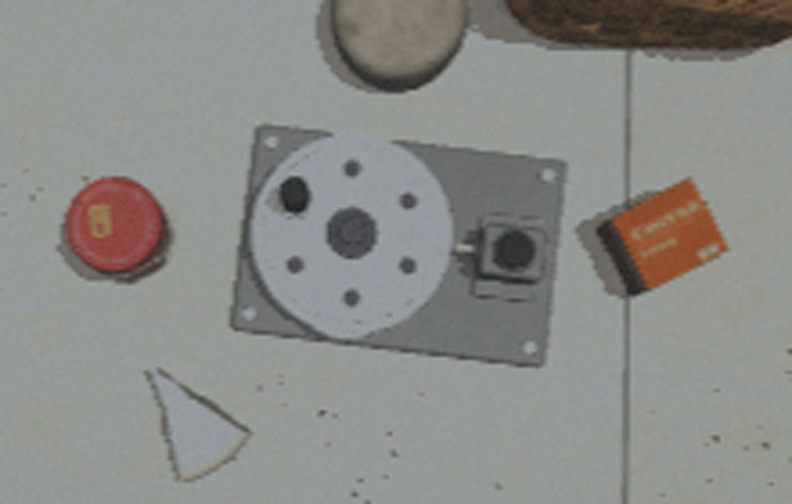

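View pics/sidec.png

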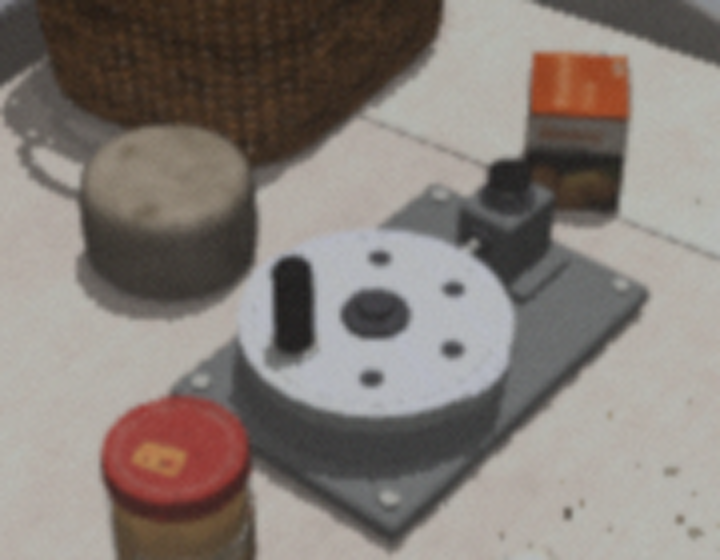

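```bash
cat > m.py <<'E'
from h import *
def blobs(n,im,box,lo,hi,amin):
    x0,y0,x1,y1=box; g=cv2.cvtColor(im,cv2.COLOR_BGR2GRAY)[y0:y1,x0:x1]
    m=((g>=lo)&(g<=hi)).astype(np.uint8)
    k,l,st,c=cv2.connectedComponentsWithStats(m)
    return [(c[i]+[x0,y0],st[i,4],st[i,:4]) for i in range(1,k) if st[i,4]>=amin]
E
python3 - <<'E'
from m import *
t=cv2.imread("pics/top0.png"); s=cv2.imread("pics/side0.png")
g=cv2.cvtColor(t,cv2.COLOR_BGR2GRAY)
print("dark"); 
for b in blobs("top",t,(285,170,385,245),0,60,10): print(b)
print("bright wheel")
for b in blobs("top",t,(285,170,352,245),135,255,300):print(b)
print(g[205,280:385:3])
gs=cv2.cvtColor(s,cv2.COLOR_BGR2GRAY)
print("side dark")
for b in blobs("side",s,(295,175,385,245),0,60,10): print(b)
for b in blobs("side",s,(295,190,372,255),140,255,300): print(b)
E
```

```text
dark
(array([301.14285714, 193.83928571]), np.int32(56), array([13, 20,  7,  9], dtype=int32))
(array([362.31764706, 209.11764706]), np.int32(85), array([72, 34, 11, 11], dtype=int32))
(array([357.61290323, 216.03225806]), np.int32(31), array([66, 41, 17,  8], dtype=int32))
bright wheel
(array([317.82413011, 198.40090772]), np.int32(2644), array([ 0,  0, 67, 64], dtype=int32))
(array([312.70205479, 239.80993151]), np.int32(584), array([ 0, 62, 67, 13], dtype=int32))
[153 156 132 107 155 152 152 155 154 152 130  65  77  79  77 151 152 155
 151 152 155 156 110  99  70 102  89  45  53 103 111 109 150 151 105]
side dark
(array([307.52631579, 176.97368421]), np.int32(76), array([ 4,  0, 20,  7], dtype=int32))
(array([370.375     , 191.50847458]), np.int32(472), array([60,  2, 30, 33], dtype=int32))
(array([298.55932203, 201.06779661]), np.int32(118), array([ 0, 15,  8, 21], dtype=int32))
(array([312.859375  , 216.29166667]), np.int32(192), array([14, 30,  9, 23], dtype=int32))
(array([333.11111111, 218.22222222]), np.int32(27), array([34, 41, 10,  5], dtype=int32))
(array([332.8916113 , 217.15282392]), np.int32(2408), array([ 0,  0, 74, 54], dtype=int32))
```

Run:
```python
from m import *
t=cv2.imread("pics/top0.png"); s=cv2.imread("pics/side0.png")
print("top")
for b in blobs("top",t,(293,180,346,230),0,125,4): print(b[0],b[1],ray("top",*b[0],.054).round(4))
print("side")
for b in blobs("side",s,(303,197,366,242),0,125,4): print(b[0],b[1],ray("side",*b[0],.054).round(4))
print("cap top",ray("top",362.3,208.6,.080))
c=blobs("side",s,(358,178,378,192),0,42,10)
for b in c: print(b,ray("side",*b[0],.08).round(4))
g=cv2.cvtColor(s,cv2.COLOR_BGR2GRAY);print(g[176:200,358:380])
```

```text
top
[296.12068966 183.51724138] 58 [0.63   0.0946 0.054 ]
[341.05357143 185.625     ] 112 [ 0.6278 -0.0179  0.054 ]
[317.33333333 186.33333333] 18 [0.6244 0.0414 0.054 ]
[300.85263158 194.25263158] 95 [0.6033 0.082  0.054 ]
[332.88888889 195.27777778] 18 [0.6029 0.002  0.054 ]
[317.41212121 204.26060606] 165 [0.5793 0.04   0.054 ]
[341.26548673 223.42477876] 113 [ 0.5332 -0.0204  0.054 ]
[301.68421053 213.15789474] 19 [0.556  0.0785 0.054 ]
[332.84210526 213.15789474] 19 [0.5581 0.0011 0.054 ]
[296.26984127 225.73015873] 63 [0.5244 0.0909 0.054 ]
[317.15789474 222.15789474] 19 [0.5347 0.0395 0.054 ]
side
[303.23076923 200.69230769] 13 [0.6669 0.028  0.054 ]
[358.73015873 200.76984127] 126 [ 0.5697 -0.0377  0.054 ]
[312.61290323 217.31899642] 279 [0.6197 0.0594 0.054 ]
[334.5 204. ] 14 [ 6.062e-01 -1.000e-04  5.400e-02]
[333.33526012 218.17919075] 173 [0.5836 0.038  0.054 ]
[353.         211.84615385] 13 [ 0.561  -0.0008  0.054 ]
[352.8125 226.6875] 16 [0.5379 0.0371 0.054 ]
[307.36764706 238.35294118] 68 [0.5927 0.1139 0.054 ]
[332.35294118 234.29411765] 17 [0.5593 0.0777 0.054 ]
[36
[... 1745 characters left out ...]
6  59  60  69  68  79  72  61
   51  52  64  71]
 [ 79  84  91  98  95  94  85  74  73  68  72  70  72  82  76  66  58  52
   52  60  75  91]
 [ 59  70  78  84  94  97  99  96  96 101  97  91  86  80  69  56  49  51
   48  58  83 100]
 [ 53  55  58  69  75  88  94  94 101 106 100  93  76  63  56  52  49  51
   54  66  97 121]
 [ 57  53  56  58  60  67  77  85  94  97  89  73  61  53  50  51  52  51
   51  78 131 155]
 [ 59  60  58  57  52  57  63  67  78  77  69  57  52  49  53  51  49  51
   54  87 147 168]
 [ 52  55  58  62  51  53  53  57  60  61  56  49  52  49  52  50  52  49
   51  92 151 167]
 [ 83  66  58  54  56  52  52  56  54  53  51  52  49  54  52  53  51  51
   55  89 144 160]]
```

```bash
cat >> h.py <<'E'
from scipy.spatial.transform import Rotation as R
C=np.array([.581,.0397]); 
def info():
    s=env.get_state(); Rm=R.from_quat(s["orientation"]).as_matrix()
    z=Rm[:,2];print("t %.2f"%s["time"],"p",np.round(s["tcp_pos"],4),"zyaw %.1f"%np.degrees(np.arctan2(z[1],z[0])),"x",Rm[:,0].round(3),"q",np.round(s["q"],2),"gap %.4f"%s["finger_gap"])
    f=np.array(s["force"]);d=np.array(s["tcp_pos"])[:2]-C
    print(" F",f.round(2),"tool F",(Rm.T@f).round(2),"rad %.1f ang %.1f"%(np.hypot(*d)*1e3,np.degrees(np.arctan2(d[1],d[0]))))
    return s,Rm
E
python3 - <<'E'
from h import *
s,Rm=info(); print(Rm.round(3))
print("cap side",ray("side",367.9,184,.08),"knob top (top)",ray("top",301,193.3,.1), "side", ray("side",312.8,206.5,.105))
print("basket",ray("top",365,140,.15),ray("top",480,100,.15))
g=cv2.imread("pics/top0.png")
# target relative to current
d=np.array([.581,.04,.25])-s["tcp_pos"]; print("tool delta to wheel cm",(Rm.T@d*100).round(2))
E
```

```text
t 0.10 p [ 0.2274 -0.5816  0.255 ] zyaw -68.6 x [-0.001  0.001 -1.   ] q [ 1.23  0.69 -0.19  1.57  0.16  0.9  -0.22] gap 0.0880
 F [-0.11 -0.34 -0.27] tool F [ 0.27 -0.23  0.28] rad 714.9 ang -119.6
[[-0.001  0.931  0.364]
 [ 0.001  0.364 -0.931]
 [-1.    -0.    -0.002]]
cap side [ 0.5671986  -0.06869715  0.08      ] knob top (top) [0.59959024 0.08035902 0.1       ] side [0.60317144 0.07940382 0.105     ]
basket [ 0.72133653 -0.06518678  0.15      ] [ 0.82467102 -0.3329171   0.15      ]
tool delta to wheel cm [  0.56  55.58 -45.  ]
```

Emit:
jog_arm(
  rows="0 0 0 0 3.2 -2.4 0; 0 0 0 0 3.2 -2.4 0; 0 0 0 0 3.2 -2.4 0; 0 0 0 0 3.2 -2.4 0; 0 0 0 0 3.2 -2.4 0",
  force=20,
)

```text
time: 0.52
tcp_pos: [0.3273, -0.4158, 0.2512]
orientation: [0.403, 0.581, -0.407, 0.578]
force: [0.6, 0.2, 0.5]
finger_gap: 0.0566
```

Emit:
jog_arm(
  rows="0 0 0 0 3.2 -2.4 0; 0 0 0 0 3.2 -2.4 0; 0 0 0 0 3.2 -2.4 0; 0 0 0 0 3.2 -2.4 0; 0 0 0 0 3.2 -2.4 0",
)

```text
time: 0.93
tcp_pos: [0.4384, -0.2394, 0.2489]
orientation: [0.403, 0.582, -0.408, 0.577]
force: [1.1, -0.1, -0.4]
finger_gap: 0.0233
```

```bash
python3 -c "
from h import *
info()"
```

```text
t 0.93 p [ 0.4384 -0.2394  0.2489] zyaw -70.0 x [-0.01  -0.002 -1.   ] q [ 0.5   0.54 -0.14  1.94  0.12  0.68 -0.95] gap 0.0233
 F [ 1.05 -0.14 -0.38] tool F [0.37 0.94 0.49] rad 313.4 ang -117.1
```

Emit:
jog_arm(
  rows="0 0 0 0 3.2 -2.4 0; 0 0 0 0 3.2 -2.4 0; 0 0 0 0 3.2 -2.4 0; 0 0 0 0 3.2 -2.4 0; 0 0 0 0 3.2 -2.4 0",
)

```text
time: 1.35
tcp_pos: [0.5498, -0.0633, 0.2464]
orientation: [0.403, 0.583, -0.409, 0.576]
force: [1.1, -0.3, -0.2]
finger_gap: 0.0006
```

Emit:
jog_arm(
  rows="7 0 0 0 2 -1.5 0; 7 0 0 0 2 -1.5 0; 7 0 0 0 1 -2 0; 7 0 0 0 0 -1 0; 7 0 0 0 0 0 0",
)

```text
time: 1.77
tcp_pos: [0.5928, 0.026, 0.2436]
orientation: [-0.56, -0.434, 0.564, -0.424]
force: [-0.4, 0.0, -0.4]
finger_gap: 0.0004
```

```bash
cat > go.py <<'E'
import sys
from h import *
s,Rm=info()
t=np.array([float(v) for v in sys.argv[1:4]]);yaw=float(sys.argv[4])
print("tool delta cm",(Rm.T@(t-s["tcp_pos"])*100).round(2))
a=np.radians(yaw);z=np.array([np.cos(a),np.sin(a),0]);x=np.array([0,0,-1.]);T=np.column_stack([x,np.cross(z,x),z])
print("turn deg",np.degrees(R.from_matrix(Rm.T@T).as_rotvec()).round(1))
E
python3 go.py .6253 .0667 .2 -118.6
```

```text
t 1.77 p [0.5928 0.026  0.2436] zyaw -105.3 x [-0.012  0.007 -1.   ] q [-0.16  0.66  0.07  1.68 -0.07  0.82 -1.89] gap 0.0004
 F [-0.37  0.04 -0.39] tool F [ 0.39 -0.36  0.06] rad 18.0 ang -49.3
tool delta cm [ 4.34  2.13 -4.76]
turn deg [13.3 -0.1  0.8]
```

Emit:
jog_arm(
  rows="7 0 0.4 1 0.8 -1.2 0; 6.5 0 0.4 1 1 -1.2 0; 0 0 0 1.2 1.2 -1.2 0; 0 0 0 1.2 0.2 -0.6 0; 0 0 0 0 0 0 0",
)

```text
time: 2.18
tcp_pos: [0.6384, 0.0565, 0.196]
orientation: [-0.61, -0.357, 0.611, -0.355]
force: [-0.4, 1.0, -1.3]
finger_gap: 0.0005
```

```bash
python3 go.py .6253 .0667 .087 -118.6
```

```text
t 2.18 p [0.6384 0.0565 0.196 ] zyaw -119.5 x [-0.002  0.002 -1.   ] q [-0.24  0.78  0.15  1.58 -0.15  0.79 -2.11] gap 0.0005
 F [-0.35  0.95 -1.29] tool F [ 1.29 -0.77 -0.66] rad 59.8 ang 16.4
tool delta cm [10.91 -1.61 -0.23]
turn deg [-0.9 -0.   0.2]
```

Emit:
jog_arm(
  rows="-0.9 0 0.2 3 -0.5 -0.1 0; 0 0 0 3 -0.4 0 0; 0 0 0 2.5 -0.3 0 0; 0 0 0 1.5 0 0 0; 0 0 0 0.5 0 0 0",
)

```text
time: 2.6
tcp_pos: [0.6271, 0.0618, 0.0893]
orientation: [0.608, 0.361, -0.607, 0.362]
force: [-0.3, 0.0, -0.3]
finger_gap: 0.0002
```

```bash
python3 go.py .6253 .0667 .087 -118.6;  python3 -c "
from h import *
a=env.grab_frame('top')[140:280,220:440]; b=env.grab_frame('side')[140:280,240:420]
a=cv2.resize(a,(440,280));b=cv2.resize(b,(360,280));cv2.imwrite('pics/c1.png',np.hstack([a,b]))"
```

```text
t 2.60 p [0.6271 0.0618 0.0893] zyaw -118.5 x [ 0.002  0.    -1.   ] q [-0.23  0.92  0.11  1.68 -0.16  0.55 -2.09] gap 0.0002
 F [-0.35  0.04 -0.33] tool F [ 0.33 -0.33  0.13] rad 51.1 ang 25.6
tool delta cm [ 0.23 -0.39 -0.35]
turn deg [ 0.1 -0.1 -0.1]
```

View pics/c1.png

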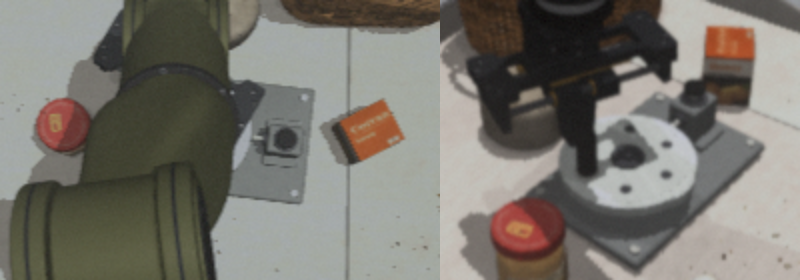

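Emit:
jog_arm(
  rows="0 0 0 0.2 -0.3 -0.2 0; 0 0 0 0 -0.3 -0.2 0; 0 0 0 0 -0.2 0 0; 0 0 0 0 -0.2 0 0",
)

```text
time: 3.03
tcp_pos: [0.6234, 0.0698, 0.093]
orientation: [0.612, 0.359, -0.604, 0.363]
force: [-0.2, 0.1, 0.1]
finger_gap: 0.0002
```

```bash
cat > k.py <<'E'
from h import *
from scipy.optimize import brentq
import sys
off=float(sys.argv[1]) if len(sys.argv)>1 else 19.
s,Rm=info()
p=np.array(s["tcp_pos"])[:2]*1e3; y=Rm[:2,1]; z=Rm[:2,2]; c=C*1e3
b=(p-off*y)-c   # line b + t z, |.|=45 ; z inward => take t small
A=z@z;B=2*b@z;D=b@b-45**2
r=np.roots([A,B,D]); t=r[np.argmin(abs(r))].real; k=b+t*z
phi=np.degrees(np.arctan2(k[1],k[0])); zy=np.degrees(np.arctan2(z[1],z[0]))
mis=(phi-(zy+180)+180)%360-180
print("knob phi %.1f  knob at tool z %.1f mm  yaw misalign %.1f deg  tipz %.1f"%(phi,t,mis,s["tcp_pos"][2]*1e3-17))
E
python3 k.py
```

```text
t 3.03 p [0.6234 0.0698 0.093 ] zyaw -118.6 x [ 0.011  0.001 -1.   ] q [-0.25  0.91  0.11  1.69 -0.17  0.54 -2.1 ] gap 0.0002
 F [-0.17  0.12  0.08] tool F [-0.08 -0.21 -0.02] rad 51.9 ang 35.4
knob phi 56.6  knob at tool z 1.8 mm  yaw misalign -4.9 deg  tipz 76.0
```

Emit:
jog_arm(
  rows="0 0 0.3 0.3 -0.2 0 0; 0 0 0.3 0.2 -0.2 0 0; 0 0 0 0 -0.2 0 0",
)

```text
time: 3.28
tcp_pos: [0.6192, 0.0734, 0.0897]
orientation: [0.615, 0.355, -0.601, 0.367]
force: [1.0, -0.9, 0.3]
finger_gap: 0.0002
```

```bash
python3 k.py
```

```text
t 3.28 p [0.6192 0.0734 0.0897] zyaw -118.5 x [ 0.026 -0.004 -1.   ] q [-0.26  0.91  0.11  1.72 -0.17  0.5  -2.11] gap 0.0002
 F [ 0.97 -0.92  0.28] tool F [-0.26  1.3   0.34] rad 50.9 ang 41.4
knob phi 63.4  knob at tool z 2.8 mm  yaw misalign 2.0 deg  tipz 72.7
```

```bash
cat >> k.py <<'E'
dphi=float(sys.argv[2]) if len(sys.argv)>2 else 7.0
a=np.radians(phi+dphi+180);zt=np.array([np.cos(a),np.sin(a),0]);x=np.array([0,0,-1.]);T=np.column_stack([x,np.cross(zt,x),zt])
rh=-zt[:2];th=np.array([-rh[1],rh[0]])
tgt=np.append(C+.045*rh-off/1e3*th,.086)
print("total for %.0f deg: turn"%dphi,np.degrees(R.from_matrix(Rm.T@T).as_rotvec()).round(1),"shift cm",(Rm.T@(tgt-s["tcp_pos"])*100).round(2))
E
python3 k.py 19 7
```

```text
t 3.28 p [0.6192 0.0734 0.0897] zyaw -118.5 x [ 0.026 -0.004 -1.   ] q [-0.26  0.91  0.11  1.72 -0.17  0.5  -2.11] gap 0.0002
 F [ 0.97 -0.92  0.28] tool F [-0.26  1.3   0.34] rad 50.9 ang 41.4
knob phi 63.4  knob at tool z 2.8 mm  yaw misalign 2.0 deg  tipz 72.7
total for 7 deg: turn [-9.  -0.4 -1.5] shift cm [ 0.36 -0.58  0.04]
```

Emit:
jog_arm(
  rows="-3 0 -0.5 0.15 -0.2 0 0; -3 0 -0.5 0.1 -0.2 0 0; -3 0 -0.5 0.1 -0.2 0 0",
)

```text
time: 3.53
tcp_pos: [0.6154, 0.0768, 0.0872]
orientation: [0.58, 0.41, -0.573, 0.409]
force: [2.2, -0.1, 0.1]
finger_gap: 0.0007
```

```bash
python3 k.py 19 8
```

```text
t 3.53 p [0.6154 0.0768 0.0872] zyaw -109.2 x [ 0.007  0.006 -1.   ] q [-0.23  0.91  0.06  1.71 -0.11  0.52 -2.  ] gap 0.0007
 F [ 2.15 -0.12  0.11] tool F [-0.09  2.07 -0.6 ] rad 50.5 ang 47.1
knob phi 69.2  knob at tool z 1.3 mm  yaw misalign -1.7 deg  tipz 70.2
total for 8 deg: turn [-6.3 -0.5 -0.3] shift cm [ 0.11 -0.64 -0.05]
```

Emit:
jog_arm(
  rows="-2 -0.2 -0.2 0.1 -0.23 -0.02 0; -2.3 0 0 0 -0.23 -0.02 0; -2.3 0 0 0 -0.23 0 0; -2.3 0 0 0 -0.23 0 0",
)

```text
time: 3.87
tcp_pos: [0.6099, 0.0806, 0.0869]
orientation: [0.545, 0.454, -0.537, 0.457]
force: [2.2, 0.8, 0.2]
finger_gap: 0.0005
```

```bash
python3 k.py 19 9
```

```text
t 3.87 p [0.6099 0.0806 0.0869] zyaw -99.8 x [ 0.011  0.005 -1.   ] q [-0.22  0.9   0.03  1.73 -0.05  0.5  -1.9 ] gap 0.0005
 F [2.23 0.77 0.2 ] tool F [-0.17  2.07 -1.14] rad 50.0 ang 54.8
knob phi 77.0  knob at tool z 0.3 mm  yaw misalign -3.2 deg  tipz 69.9
total for 9 deg: turn [-5.8 -0.4 -0.6] shift cm [ 0.08 -0.72 -0.15]
```

Emit:
jog_arm(
  rows="-1.6 -0.2 -0.2 0.06 -0.25 -0.05 0; -1.8 0 -0.2 0 -0.25 -0.05 0; -2 0 0 0 -0.25 -0.04 0; -2 0 0 0 -0.25 -0.02 0",
)

```text
time: 4.2
tcp_pos: [0.6011, 0.085, 0.0865]
orientation: [0.51, 0.491, -0.505, 0.493]
force: [1.7, 1.1, -1.7]
finger_gap: 0.0002
```

```bash
python3 k.py 19 9
```

```text
t 4.20 p [0.6011 0.085  0.0865] zyaw -91.7 x [ 0.007  0.003 -1.   ] q [-0.21  0.9  -0.    1.75  0.    0.49 -1.82] gap 0.0002
 F [ 1.69  1.08 -1.65] tool F [ 1.67  1.65 -1.13] rad 49.5 ang 66.1
knob phi 88.7  knob at tool z 0.9 mm  yaw misalign 0.4 deg  tipz 69.5
total for 9 deg: turn [-9.4 -0.2 -0.4] shift cm [ 0.05 -0.73 -0.16]
```

Emit:
jog_arm(
  rows="-2.4 0 -0.2 0 -0.24 -0.04 0; -2.4 0 -0.2 0 -0.24 -0.03 0; -2.4 0 0 0 -0.24 -0.03 0; -2.4 0 0 0 -0.24 -0.03 0",
)

```text
time: 4.53
tcp_pos: [0.5907, 0.0882, 0.0865]
orientation: [0.462, 0.538, -0.459, 0.536]
force: [2.7, 1.0, 0.5]
finger_gap: 0.0001
```

```bash
python3 k.py 19 9
```

```text
t 4.53 p [0.5907 0.0882 0.0865] zyaw -81.2 x [ 0.001  0.005 -1.   ] q [-0.19  0.89 -0.05  1.78  0.07  0.48 -1.71] gap 0.0001
 F [2.7  0.97 0.51] tool F [-0.5   2.82 -0.55] rad 49.5 ang 78.7
knob phi 101.4  knob at tool z 1.5 mm  yaw misalign 2.6 deg  tipz 69.5
total for 9 deg: turn [-11.6  -0.3  -0.1] shift cm [ 0.05 -0.74 -0.14]
```

Emit:
jog_arm(
  rows="-3 0 0 0 -0.24 -0.04 0; -3 0 0 0 -0.24 -0.03 0; -3 0 0 0 -0.24 -0.03 0",
)

```text
time: 4.78
tcp_pos: [0.5825, 0.0894, 0.0865]
orientation: [0.415, 0.575, -0.41, 0.573]
force: [1.9, 0.4, -0.5]
finger_gap: 0.0005
```

```bash
python3 k.py 19 9
```

```text
t 4.78 p [0.5825 0.0894 0.0865] zyaw -71.4 x [ 0.001  0.007 -1.   ] q [-0.18  0.88 -0.09  1.8   0.14  0.46 -1.61] gap 0.0005
 F [ 1.86  0.36 -0.5 ] tool F [0.51 1.87 0.25] rad 49.7 ang 88.2
knob phi 110.8  knob at tool z 1.6 mm  yaw misalign 2.2 deg  tipz 69.5
total for 9 deg: turn [-11.2  -0.3  -0.2] shift cm [ 0.05 -0.74 -0.12]
```

Steady free drag (~2 N). Continuing, with only jog feedback between some calls.

Emit:
jog_arm(
  rows="-3.2 0 0 0.02 -0.24 -0.04 0; -3.2 0 0 0 -0.24 -0.03 0; -3.2 0 0 0 -0.24 -0.03 0",
)

```text
time: 5.03
tcp_pos: [0.5744, 0.0892, 0.0865]
orientation: [0.362, 0.611, -0.356, 0.608]
force: [1.1, 1.7, -0.6]
finger_gap: 0.0002
```

```bash
python3 k.py 19 9
```

```text
t 5.03 p [0.5744 0.0892 0.0865] zyaw -61.0 x [ 0.001  0.009 -1.   ] q [-0.15  0.88 -0.13  1.82  0.22  0.45 -1.5 ] gap 0.0002
 F [ 1.07  1.71 -0.57] tool F [ 0.59  1.76 -0.97] rad 49.9 ang 97.6
knob phi 119.9  knob at tool z 1.5 mm  yaw misalign 0.9 deg  tipz 69.5
total for 9 deg: turn [-9.9 -0.4 -0.3] shift cm [ 0.05 -0.73 -0.11]
```

Emit:
jog_arm(
  rows="-3.1 0 0 0.02 -0.24 -0.04 0; -3.1 0 0 0 -0.24 -0.04 0; -3.1 0 0 0 -0.24 -0.03 0",
)

```text
time: 5.28
tcp_pos: [0.5665, 0.0878, 0.0865]
orientation: [0.307, 0.64, -0.3, 0.638]
force: [-0.4, 1.3, -0.8]
finger_gap: 0.0007
```

Emit:
jog_arm(
  rows="-3.1 0 0 0.02 -0.24 -0.04 0; -3.1 0 0 0 -0.24 -0.04 0; -3.1 0 0 0 -0.24 -0.03 0",
)

```text
time: 5.53
tcp_pos: [0.5605, 0.0862, 0.0866]
orientation: [0.25, 0.664, -0.24, 0.663]
force: [5.2, 3.4, -4.3]
finger_gap: 0.0008
```

```bash
python3 k.py 19 9
```

```text
t 5.53 p [0.5605 0.0862 0.0866] zyaw -40.6 x [ 0.004  0.014 -1.   ] q [-0.1   0.87 -0.21  1.87  0.36  0.43 -1.28] gap 0.0008
 F [ 5.18  3.42 -4.32] tool F [4.38 5.91 1.74] rad 50.8 ang 113.8
knob phi 135.6  knob at tool z 0.9 mm  yaw misalign -3.8 deg  tipz 69.6
total for 9 deg: turn [-5.2 -0.3 -0.8] shift cm [ 0.05 -0.71 -0.08]
```

Emit:
jog_arm(
  rows="-1.5 0 -0.3 0.02 -0.24 -0.02 0; -1.5 0 -0.3 0.02 -0.24 -0.02 0",
)

```text
time: 5.7
tcp_pos: [0.5596, 0.0862, 0.0865]
orientation: [0.229, 0.671, -0.22, 0.67]
force: [3.6, 3.9, -2.9]
finger_gap: 0.0005
```

```bash
python3 k.py 19 9
```

```text
t 5.70 p [0.5596 0.0862 0.0865] zyaw -37.0 x [ 0.004  0.012 -1.   ] q [-0.1   0.87 -0.22  1.87  0.38  0.44 -1.24] gap 0.0005
 F [ 3.64  3.88 -2.93] tool F [2.99 5.25 0.58] rad 51.2 ang 114.7
knob phi 136.3  knob at tool z 0.4 mm  yaw misalign -6.7 deg  tipz 69.5
total for 9 deg: turn [-2.3 -0.2 -0.7] shift cm [ 0.05 -0.71 -0.06]
```

Emit:
jog_arm(
  rows="0 0 -0.3 0.02 -0.32 -0.02 0; 0 0 -0.3 0.02 -0.34 -0.02 0",
)

```text
time: 5.87
tcp_pos: [0.5595, 0.0862, 0.0866]
orientation: [0.227, 0.67, -0.217, 0.672]
force: [5.6, 5.7, -4.9]
finger_gap: 0.0004
```

```bash
python3 k.py 19 9
```

```text
t 5.87 p [0.5595 0.0862 0.0866] zyaw -36.6 x [ 0.008  0.012 -1.   ] q [-0.1   0.87 -0.22  1.87  0.39  0.43 -1.24] gap 0.0004
 F [ 5.61  5.67 -4.93] tool F [5.04 7.82 1.12] rad 51.2 ang 114.8
knob phi 136.4  knob at tool z 0.3 mm  yaw misalign -7.0 deg  tipz 69.6
total for 9 deg: turn [-2.  -0.1 -0.8] shift cm [ 0.05 -0.71 -0.06]
```

Emit:
jog_arm(
  rows="0 0 -0.5 0.02 -0.4 -0.02 0; 0 0 -0.3 0.02 -0.4 -0.02 0",
)

```text
time: 6.03
tcp_pos: [0.5594, 0.0862, 0.0867]
orientation: [0.225, 0.67, -0.215, 0.675]
force: [4.5, 4.7, -4.5]
finger_gap: 0.0004
```

```bash
python3 k.py 19 9
```

```text
t 6.03 p [0.5594 0.0862 0.0867] zyaw -36.2 x [ 0.011  0.011 -1.   ] q [-0.1   0.87 -0.22  1.88  0.39  0.43 -1.24] gap 0.0004
 F [ 4.48  4.68 -4.51] tool F [4.61 6.35 0.84] rad 51.3 ang 114.9
knob phi 136.4  knob at tool z 0.3 mm  yaw misalign -7.4 deg  tipz 69.7
total for 9 deg: turn [-1.6  0.1 -0.9] shift cm [ 0.05 -0.71 -0.06]
```

Emit:
jog_arm(
  rows="0 0 -0.5 0.02 -0.5 -0.02 0; 0 0 -0.5 0.02 -0.5 -0.02 0",
)

```text
time: 6.2
tcp_pos: [0.5589, 0.086, 0.0867]
orientation: [0.222, 0.669, -0.212, 0.677]
force: [7.2, 6.0, -6.0]
finger_gap: 0.0007
```

```bash
python3 k.py 19 9
```

```text
t 6.20 p [0.5589 0.086  0.0867] zyaw -35.8 x [ 0.014  0.01  -1.   ] q [-0.1   0.86 -0.22  1.88  0.4   0.42 -1.23] gap 0.0007
 F [ 7.22  6.05 -5.95] tool F [6.11 9.03 2.29] rad 51.3 ang 115.5
knob phi 137.0  knob at tool z 0.3 mm  yaw misalign -7.2 deg  tipz 69.7
total for 9 deg: turn [-1.8  0.4 -0.9] shift cm [ 0.06 -0.71 -0.06]
```

Emit:
jog_arm(
  rows="0 0 -0.5 0 -0.58 -0.02 0; -1 0 -0.5 0 -0.58 -0.02 0",
)

```text
time: 6.37
tcp_pos: [0.5585, 0.086, 0.0871]
orientation: [0.214, 0.67, -0.203, 0.681]
force: [6.9, 8.0, -7.4]
finger_gap: 0.0003
```

```bash
python3 k.py 19 9
```

```text
t 6.37 p [0.5585 0.086  0.0871] zyaw -34.2 x [ 0.02  0.01 -1.  ] q [-0.1   0.86 -0.22  1.89  0.41  0.41 -1.22] gap 0.0003
 F [ 6.87  8.02 -7.35] tool F [ 7.57 10.35  1.09] rad 51.5 ang 116.0
knob phi 137.3  knob at tool z 0.2 mm  yaw misalign -8.4 deg  tipz 70.1
total for 9 deg: turn [-0.6  0.6 -1.1] shift cm [ 0.1  -0.71 -0.05]
```

```bash
python3 -c "
from h import *
a=env.grab_frame('top')[120:280,200:440]; b=env.grab_frame('side')[120:280,230:420]
a=cv2.resize(a,(400,266));b=cv2.resize(b,(400,266));cv2.imwrite('pics/c2.png',np.hstack([a,b]))"
```

```text
(no output)
```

View pics/c2.png

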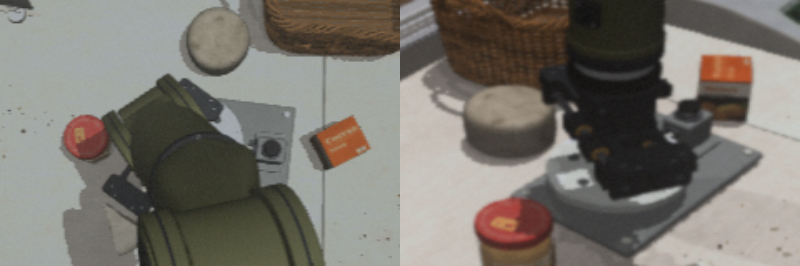

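Emit:
jog_arm(
  rows="0 0.4 -0.8 0.05 -0.65 -0.02 0; 0 0.2 -0.8 0.05 -0.65 -0.02 0",
)

```text
time: 6.63
tcp_pos: [0.5583, 0.086, 0.0871]
orientation: [0.209, 0.674, -0.2, 0.68]
force: [8.2, 8.0, -5.6]
finger_gap: 0.0009
```

```bash
python3 k.py 19 9
```

```text
t 6.63 p [0.5583 0.086  0.0871] zyaw -33.6 x [ 0.013  0.01  -1.   ] q [-0.1   0.86 -0.23  1.88  0.41  0.42 -1.21] gap 0.0009
 F [ 8.16  7.96 -5.56] tool F [ 5.74 11.07  2.36] rad 51.6 ang 116.1
knob phi 137.5  knob at tool z 0.1 mm  yaw misalign -8.9 deg  tipz 70.1
total for 9 deg: turn [-0.1  0.3 -0.9] shift cm [ 0.1  -0.71 -0.05]
```

Emit:
jog_arm(
  rows="0 0.3 -0.8 0.05 -0.75 -0.02 0; 0 0.2 -0.8 0.05 -0.75 -0.02 0",
)

```text
time: 6.8
tcp_pos: [0.5579, 0.0858, 0.0871]
orientation: [0.206, 0.676, -0.196, 0.68]
force: [8.4, 9.8, -7.7]
finger_gap: 0.0004
```

```bash
python3 k.py 19 9
```

```text
t 6.80 p [0.5579 0.0858 0.0871] zyaw -33.0 x [ 0.009  0.011 -1.   ] q [-0.09  0.87 -0.23  1.88  0.41  0.43 -1.2 ] gap 0.0004
 F [ 8.42  9.8  -7.73] tool F [ 7.91 12.7   1.71] rad 51.6 ang 116.6
knob phi 138.0  knob at tool z 0.1 mm  yaw misalign -9.0 deg  tipz 70.1
total for 9 deg: turn [ 0.   0.1 -0.8] shift cm [ 0.1  -0.71 -0.05]
```

Emit:
jog_arm(
  rows="0 0.1 -0.8 0.05 -0.82 -0.02 0; 0 0.1 -0.8 0.05 -0.82 -0.02 0",
)

```text
time: 6.97
tcp_pos: [0.5577, 0.0858, 0.0871]
orientation: [0.202, 0.676, -0.192, 0.682]
force: [8.4, 10.5, -7.6]
finger_gap: 0.0002
```

```bash
python3 k.py 19 9
```

```text
t 6.97 p [0.5577 0.0858 0.0871] zyaw -32.4 x [ 0.012  0.011 -1.   ] q [-0.09  0.86 -0.23  1.88  0.42  0.43 -1.2 ] gap 0.0002
 F [ 8.44 10.55 -7.56] tool F [ 7.78 13.3   1.46] rad 51.7 ang 116.8
knob phi 138.1  knob at tool z -0.0 mm  yaw misalign -9.6 deg  tipz 70.1
total for 9 deg: turn [ 0.6  0.2 -0.9] shift cm [ 0.1  -0.7  -0.05]
```

Emit:
jog_arm(
  rows="0 0.1 -0.8 0.05 -0.9 -0.02 0; 0 0.1 -0.8 0.05 -0.9 -0.02 0",
)

```text
time: 7.13
tcp_pos: [0.5574, 0.0857, 0.0871]
orientation: [0.199, 0.676, -0.187, 0.685]
force: [9.5, 11.3, -9.4]
finger_gap: 0.0001
```

```bash
python3 k.py 19 9
```

```text
t 7.13 p [0.5574 0.0857 0.0871] zyaw -31.6 x [ 0.016  0.013 -1.   ] q [-0.09  0.86 -0.24  1.89  0.43  0.42 -1.19] gap 0.0001
 F [ 9.51 11.31 -9.36] tool F [ 9.67 14.43  2.09] rad 51.7 ang 117.2
knob phi 138.5  knob at tool z -0.1 mm  yaw misalign -9.9 deg  tipz 70.1
total for 9 deg: turn [ 0.9  0.4 -1.1] shift cm [ 0.1  -0.7  -0.05]
```

Emit:
jog_arm(
  rows="0 0.2 -0.5 0.2 -0.95 -0.05 0; 0 0.2 -0.5 0.2 -0.95 -0.05 0",
)

```text
time: 7.3
tcp_pos: [0.5574, 0.0859, 0.0867]
orientation: [0.2, 0.675, -0.176, 0.688]
force: [5.9, 12.5, 9.9]
finger_gap: 0.0002
```

```bash
python3 k.py 19 9
```

```text
t 7.30 p [0.5574 0.0859 0.0867] zyaw -30.9 x [ 0.027  0.026 -0.999] q [-0.08  0.86 -0.24  1.9   0.44  0.39 -1.18] gap 0.0002
 F [ 5.9  12.47  9.94] tool F [-9.44 14.09 -1.24] rad 51.9 ang 117.1
knob phi 138.2  knob at tool z -0.2 mm  yaw misalign -10.9 deg  tipz 69.7
total for 9 deg: turn [ 1.9  0.5 -2.1] shift cm [ 0.04 -0.7  -0.04]
```

Emit:
jog_arm(
  rows="0.5 0.3 -1.5 0.1 -1.05 -0.03 0; 0.5 0.2 -1.5 0.1 -1.05 -0.03 0",
)

```text
time: 7.47
tcp_pos: [0.5562, 0.0848, 0.087]
orientation: [0.196, 0.676, -0.183, 0.686]
force: [9.9, 14.1, -11.8]
finger_gap: 0.0005
```

```bash
python3 k.py 19 9
```

```text
t 7.47 p [0.5562 0.0848 0.087 ] zyaw -31.1 x [ 0.017  0.013 -1.   ] q [-0.09  0.86 -0.24  1.89  0.43  0.41 -1.18] gap 0.0005
 F [  9.88  14.14 -11.85] tool F [12.2  16.97  1.05] rad 51.5 ang 118.8
knob phi 140.2  knob at tool z 0.1 mm  yaw misalign -8.7 deg  tipz 70.0
total for 9 deg: turn [-0.3  0.5 -1.2] shift cm [ 0.09 -0.71 -0.05]
```

Emit:
jog_arm(
  rows="0 0.3 -1 0.15 -1.05 -0.03 0; 0 0.2 -1 0.12 -1.05 -0.03 0",
)

```text
time: 7.63
tcp_pos: [0.5559, 0.0848, 0.0869]
orientation: [0.191, 0.678, -0.178, 0.687]
force: [8.9, 13.2, -4.7]
finger_gap: 0.0005
```

```bash
python3 k.py 19 9
```

```text
t 7.63 p [0.5559 0.0848 0.0869] zyaw -30.3 x [ 0.018  0.015 -1.   ] q [-0.09  0.86 -0.24  1.9   0.44  0.41 -1.18] gap 0.0005
 F [ 8.88 13.21 -4.7 ] tool F [ 5.05 15.78  0.97] rad 51.6 ang 119.1
knob phi 140.4  knob at tool z 0.0 mm  yaw misalign -9.4 deg  tipz 69.9
total for 9 deg: turn [ 0.4  0.5 -1.2] shift cm [ 0.07 -0.7  -0.05]
```

Emit:
jog_arm(
  rows="0 0.3 -1.2 0.12 -1.15 -0.03 0; 0 0.2 -1.2 0.12 -1.15 -0.03 0",
)

```text
time: 7.8
tcp_pos: [0.5557, 0.0848, 0.0869]
orientation: [0.185, 0.679, -0.173, 0.689]
force: [10.3, 15.2, -5.5]
finger_gap: 0.0005
```

```bash
python3 k.py 19 9
```

```text
t 7.80 p [0.5557 0.0848 0.0869] zyaw -29.4 x [ 0.018  0.014 -1.   ] q [-0.09  0.86 -0.24  1.9   0.45  0.41 -1.17] gap 0.0005
 F [10.31 15.18 -5.51] tool F [ 5.9  18.17  1.5 ] rad 51.7 ang 119.3
knob phi 140.5  knob at tool z -0.1 mm  yaw misalign -10.2 deg  tipz 69.9
total for 9 deg: turn [ 1.2  0.5 -1.2] shift cm [ 0.07 -0.7  -0.04]
```

Emit:
jog_arm(
  rows="0.5 0.2 -1.2 0.14 -1.2 -0.03 0; 0.5 0.2 -1.2 0.14 -1.2 -0.03 0",
)

```text
time: 7.97
tcp_pos: [0.5557, 0.0848, 0.0869]
orientation: [0.186, 0.678, -0.173, 0.69]
force: [8.7, 16.1, -2.5]
finger_gap: 0.0005
```

```bash
python3 k.py 19 9
```

```text
t 7.97 p [0.5557 0.0848 0.0869] zyaw -29.4 x [ 0.021  0.013 -1.   ] q [-0.09  0.86 -0.24  1.9   0.45  0.41 -1.17] gap 0.0005
 F [ 8.71 16.1  -2.54] tool F [ 2.93 18.24 -0.36] rad 51.7 ang 119.3
knob phi 140.5  knob at tool z -0.1 mm  yaw misalign -10.1 deg  tipz 69.9
total for 9 deg: turn [ 1.1  0.7 -1.2] shift cm [ 0.07 -0.7  -0.05]
```

Emit:
jog_arm(
  rows="0.5 0.3 -1.2 0.14 -1.3 -0.03 0; 0.5 0.2 -1.2 0.14 -1.3 -0.03 0",
)

```text
time: 8.13
tcp_pos: [0.5557, 0.0847, 0.087]
orientation: [0.187, 0.677, -0.172, 0.691]
force: [10.0, 16.7, -4.6]
finger_gap: 0.0005
```

```bash
python3 k.py 19 9
```

```text
t 8.13 p [0.5557 0.0847 0.087 ] zyaw -29.5 x [ 0.024  0.015 -1.   ] q [-0.09  0.86 -0.24  1.9   0.45  0.4  -1.17] gap 0.0005
 F [ 9.98 16.71 -4.57] tool F [ 5.07 19.33  0.41] rad 51.6 ang 119.3
knob phi 140.6  knob at tool z -0.2 mm  yaw misalign -9.9 deg  tipz 70.0
total for 9 deg: turn [ 1.   0.8 -1.5] shift cm [ 0.08 -0.7  -0.05]
```

```bash
python3 -c "
from h import *
b=env.grab_frame('side')[150:260,270:420]
b=cv2.resize(b,(750,550),interpolation=cv2.INTER_CUBIC);cv2.imwrite('pics/c3.png',b)"
```

```text
(no output)
```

View pics/c3.png

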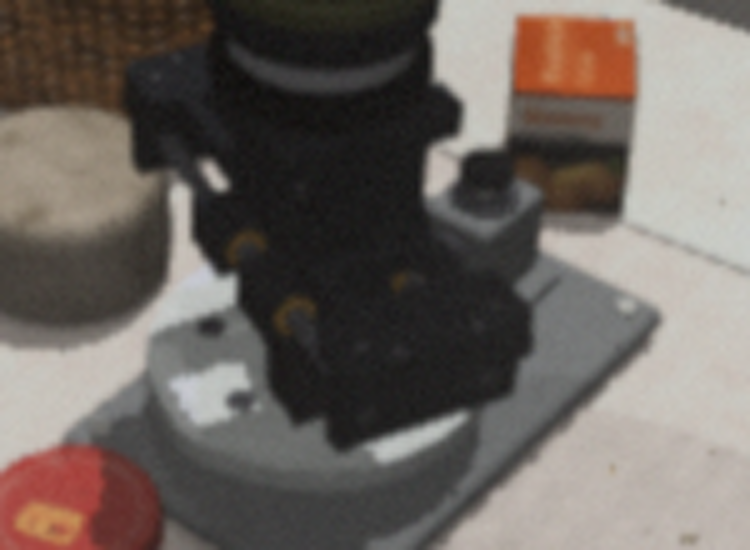

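```bash
python3 -c "
from h import *
for u,v in((312,215),(318,229.6)):
    p=ray('side',u,v,.054)[:2]-np.array([.5828,.0388]); print(np.hypot(*p)*1e3,np.degrees(np.arctan2(p[1],p[0])))
"
```

```text
44.86210252714681 20.358112308587373
44.350330580837145 80.81681240851128
```

Emit:
jog_arm(
  rows="0.5 0.3 -1.5 0.14 -1.4 -0.03 0; 0.5 0.2 -1.5 0.14 -1.4 -0.03 0",
)

```text
time: 8.35
tcp_pos: [0.5557, 0.0847, 0.087]
orientation: [0.186, 0.676, -0.173, 0.691]
force: [11.1, 18.4, -5.9]
finger_gap: 0.0002
```

```bash
python3 k.py 19 9
```

```text
t 8.35 p [0.5557 0.0847 0.087 ] zyaw -29.4 x [ 0.025  0.012 -1.   ] q [-0.09  0.86 -0.23  1.9   0.45  0.4  -1.17] gap 0.0002
 F [11.14 18.4  -5.88] tool F [ 6.37 21.36  0.57] rad 51.7 ang 119.4
knob phi 140.6  knob at tool z -0.1 mm  yaw misalign -9.9 deg  tipz 70.0
total for 9 deg: turn [ 0.9  0.9 -1.3] shift cm [ 0.08 -0.7  -0.05]
```

```bash
python3 -c "
from h import *
s,Rm=info(); print(Rm.T@s['moment'], s['moment'], s['tau'])
"
```

```text
t 8.35 p [0.5557 0.0847 0.087 ] zyaw -29.4 x [ 0.025  0.012 -1.   ] q [-0.09  0.86 -0.23  1.9   0.45  0.4  -1.17] gap 0.0002
 F [11.14 18.4  -5.88] tool F [ 6.37 21.36  0.57] rad 51.7 ang 119.4
[ 0.05793992 -0.08158107  4.17705674] [ 3.59867223 -2.12305118  0.00523183] [  9.46009487 -51.96364045   6.9794789    0.50575666   0.93699289
   5.85777953   0.07629552]
```

Emit:
jog_arm(
  rows="0 0.3 -1.5 0.2 -1.45 -0.03 0; 0 0.2 -1.5 0.19 -1.5 -0.03 0",
)

```text
time: 8.52
tcp_pos: [0.5555, 0.0848, 0.0869]
orientation: [0.179, 0.677, -0.167, 0.694]
force: [10.0, 20.8, -0.5]
finger_gap: 0.0004
```

```bash
python3 k.py 19 9
```

```text
t 8.52 p [0.5555 0.0848 0.0869] zyaw -28.3 x [ 0.027  0.01  -1.   ] q [-0.09  0.86 -0.23  1.9   0.46  0.4  -1.16] gap 0.0004
 F [10.   20.76 -0.53] tool F [ 1.01 23.   -1.06] rad 51.8 ang 119.5
knob phi 140.7  knob at tool z -0.4 mm  yaw misalign -11.0 deg  tipz 69.9
total for 9 deg: turn [ 2.   1.1 -1.3] shift cm [ 0.07 -0.7  -0.05]
```

Emit:
jog_arm(
  rows="3 1 -1.5 0 0.5 0 0; 3 0 -0.5 0 0.3 0 0; 3 0 0 0 0 0 0",
)

```text
time: 8.77
tcp_pos: [0.5606, 0.0989, 0.0882]
orientation: [0.222, 0.671, -0.226, 0.67]
force: [0.4, -0.2, -1.2]
finger_gap: 0.0004
```

```bash
python3 k.py 19 9;python3 -c "
from h import *
b=env.grab_frame('side')[150:260,270:420]
b=cv2.resize(b,(750,550),interpolation=cv2.INTER_CUBIC);cv2.imwrite('pics/c4.png',b)"
```

```text
t 8.77 p [0.5606 0.0989 0.0882] zyaw -37.0 x [-0.003 -0.004 -1.   ] q [-0.13  0.87 -0.21  1.85  0.38  0.46 -1.26] gap 0.0004
 F [ 0.35 -0.17 -1.19] tool F [1.19 0.08 0.39] rad 62.6 ang 109.0
knob phi 122.2  knob at tool z 9.8 mm  yaw misalign -20.9 deg  tipz 71.2
total for 9 deg: turn [11.9  0.   0.3] shift cm [ 0.23 -0.72  1.17]
```

View pics/c4.png

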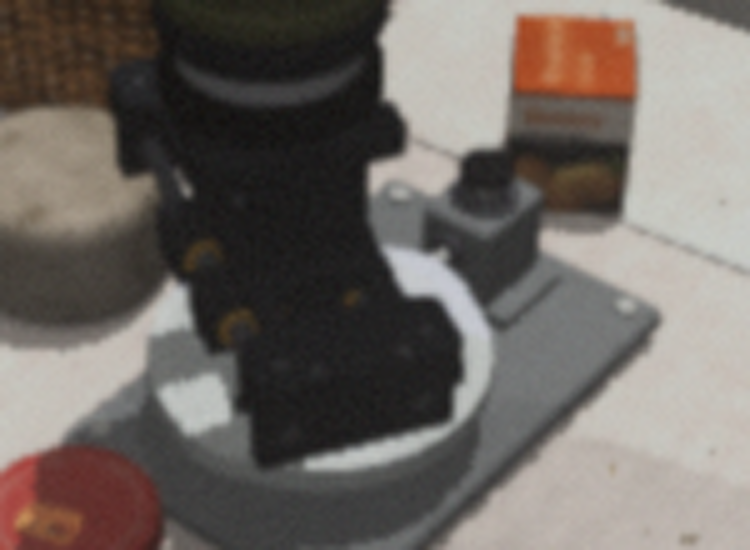

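Emit:
jog_arm(
  rows="0 0 0 -2 2 0 0; 0 0 0 -2 3 0 0; 0 0 0 -2 3 -1 0; 0 0 0 -1 3 -1 0",
)

```text
time: 9.15
tcp_pos: [0.6051, 0.1876, 0.1543]
orientation: [0.216, 0.675, -0.236, 0.665]
force: [0.8, 0.7, 0.0]
finger_gap: 0.0003
```

```bash
python3 k.py 19 9;python3 -c "
from h import *
b=env.grab_frame('side')[150:260,270:420]
b=cv2.resize(b,(750,550),interpolation=cv2.INTER_CUBIC);cv2.imwrite('pics/c5.png',b)"
```

```text
t 9.15 p [0.6051 0.1876 0.1543] zyaw -37.3 x [-0.023 -0.022 -1.   ] q [-0.24  0.84 -0.26  1.59  0.3   0.78 -1.29] gap 0.0003
 F [0.79 0.65 0.01] tool F [-0.04  1.    0.23] rad 149.8 ang 80.8
knob phi 52.7  knob at tool z 70.4 mm  yaw misalign -90.0 deg  tipz 137.3
total for 9 deg: turn [81.   1.   1.7] shift cm [ 7.06 -8.27  8.25]
```

View pics/c5.png

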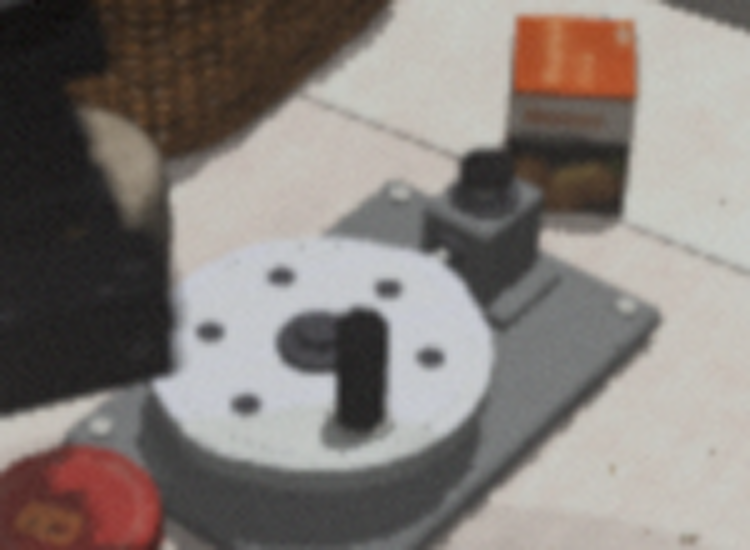

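```bash
python3 -c "
from h import *
H=[(281,276),(388,288),(430,356),(246,403),(210,331)]
P=[ray('side',270+u/5,150+v/5,.054)[:2] for u,v in H]
c=((P[1]+P[3])/2+(P[0]+ P[2]+P[4])/3*0+ (P[1]+P[3])/2)/2
c=(P[1]+P[3])/2; print('c',c)
for p in P:
    d=p-c; a=np.degrees(np.arctan2(d[1],d[0])); print(np.hypot(*d)*1e3,a,a%60)
print(ray('side',270+360/5,150+320/5,.105))
"
```

```text
c [0.58180279 0.03887811]
44.909557501881864 -35.456979375612775 24.543020624387225
44.91457715159526 -95.74818369031564 24.251816309684358
44.917944158747375 -155.08259667682557 24.917403323174426
44.91457715159526 84.25181630968437 24.251816309684372
44.8925045862246 24.3217807025709 24.3217807025709
[0.54557961 0.06620727 0.105     ]
```

```bash
python3 -c "
from h import *
a=env.grab_frame('top');b=env.grab_frame('side');cv2.imwrite('pics/top5.png',a);cv2.imwrite('pics/side5.png',b)
a0=cv2.imread('pics/top0.png');b0=cv2.imread('pics/side0.png')
print('feeler px top',proj('top',[.5742,-.031,.047]),proj('side',[.5742,-.031,.047]))
f=lambda i,x,y:cv2.resize(i[y:y+40,x:x+50],(400,300),interpolation=cv2.INTER_CUBIC)
cv2.imwrite('pics/d5.png',np.vstack([np.hstack([f(a0,325,190),f(a,325,190)]),np.hstack([f(b0,335,180),f(b,335,180)])]))"
```

```text
feeler px top (np.float64(345.6707023473841), np.float64(207.36354032474583)) (np.float64(355.1250953001584), np.float64(204.21817110132602))
```

View pics/d5.png

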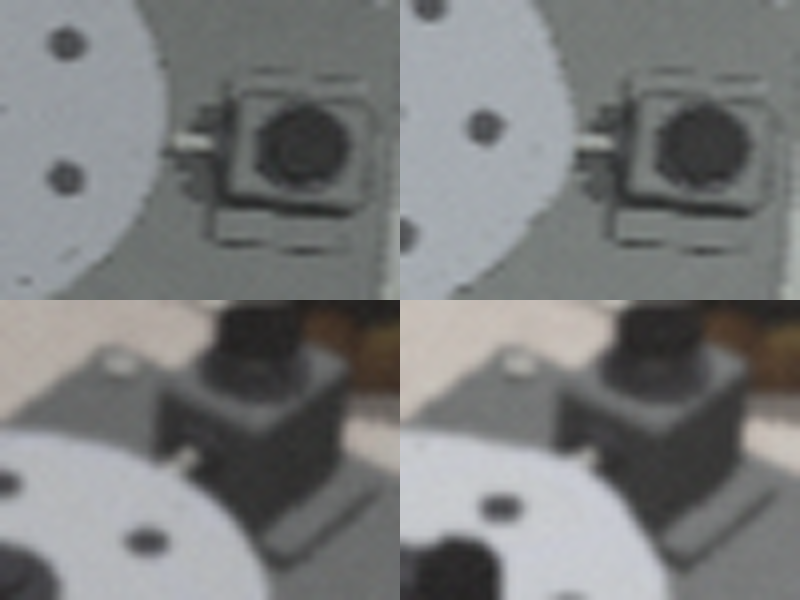

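```bash
cat > rim.py <<'E'
from h import *
from scipy.ndimage import map_coordinates
import sys
def prof(f,n,c,angs,z=.054):
    g=cv2.GaussianBlur(cv2.cvtColor(cv2.imread(f),cv2.COLOR_BGR2GRAY),(3,3),0).astype(float)
    out=[]
    rr=np.arange(.062,.0805,.00025)
    for a in angs:
        px=np.array([proj(n,[c[0]+r*np.cos(np.radians(a)),c[1]+r*np.sin(np.radians(a)),z]) for r in rr])
        v=map_coordinates(g,[px[:,1],px[:,0]],order=1)
        i=np.argmin(np.gradient(v)[2:-2])+2
        t=130; k=np.where(v<t)[0]
        out.append(rr[k[0]]*1e3 if len(k) else np.nan)
    return np.array(out)
if __name__=="__main__":
    A=np.arange(-150,-30,4)
    for f in sys.argv[1:]:
        print(f); p=prof(f,'top',(.5795,.0404),A)
        for a,r in zip(A,p): print(a,'%.1f'%r,end=' | ')
        print()
E
python3 rim.py pics/top0.png pics/top5.png
```

```text
pics/top0.png
-150 70.8 | -146 70.8 | -142 70.0 | -138 69.8 | -134 69.8 | -130 70.0 | -126 70.0 | -122 70.0 | -118 69.8 | -114 69.8 | -110 70.0 | -106 70.2 | -102 69.0 | -98 68.8 | -94 70.2 | -90 70.0 | -86 70.2 | -82 70.2 | -78 69.5 | -74 69.2 | -70 69.8 | -66 69.8 | -62 69.5 | -58 69.8 | -54 69.8 | -50 69.0 | -46 69.2 | -42 69.5 | -38 69.2 | -34 69.5 | 
pics/top5.pngTraceback (most recent call last):
  File "rim.py", line 18, in <module>
    print(f); p=prof(f,'top',(.5795,.0404),A)
                ~~~~^^^^^^^^^^^^^^^^^^^^^^^^^
  File "rim.py", line 9, in prof
    px=np.array([proj(n,[c[0]+r*np.cos(np.radians(a)),c[1]+r*np.sin(np.radians(a)),z]) for r in rr])
                 ~~~~^^^^^^^^^^^^^^^^^^^^^^^^^^^^^^^^^^^^^^^^^^^^^^^^^^^^^^^^^^^^^^^^^
  File "h.py", line 8, in proj
    c=env.camera_info(n);P=c["pose"]
ValueError: time passes only in moves, steps and waits
```

```bash
python3 - <<'E'
s=open('h.py').read()
s=s.replace('def ray(','''CI={"side":dict(fx=433.23122630375343,fy=433.23122630375343,cx=325.52014948668193,cy=205.37658840723037,pose=np.array([[-0.82298995,-0.3648825,0.43537146,0.22532047],[-0.56802243,0.53692812,-0.62374571,0.57844553],[-0.00616929,-0.7606372,-0.64914789,0.64133624],[0,0,0,1]])),
"top":dict(fx=449.44682896709975,fy=449.44682896709975,cx=315.09536434160765,cy=203.53113901141734,pose=np.array([[0.02692207,-0.9936602,0.10915406,0.45883247],[-0.99961481,-0.02749682,-0.00376344,0.05002923],[0.00674097,-0.1090107,-0.99401772,1.16619535],[0,0,0,1]]))}
def ray(''',1).replace('env.camera_info(n)','CI[n]')
open('h.py','w').write(s)
E
python3 rim.py pics/top0.png pics/top5.png
```

```text
pics/top0.png
-150 70.8 | -146 70.8 | -142 70.0 | -138 69.8 | -134 69.8 | -130 70.0 | -126 70.0 | -122 70.0 | -118 69.8 | -114 69.8 | -110 70.0 | -106 70.2 | -102 69.0 | -98 68.8 | -94 70.2 | -90 70.0 | -86 70.2 | -82 70.2 | -78 69.5 | -74 69.2 | -70 69.8 | -66 69.8 | -62 69.5 | -58 69.8 | -54 69.8 | -50 69.0 | -46 69.2 | -42 69.5 | -38 69.2 | -34 69.5 | 
pics/top5.png
-150 72.3 | -146 70.5 | -142 71.8 | -138 71.0 | -134 71.5 | -130 72.0 | -126 72.5 | -122 71.8 | -118 72.0 | -114 73.8 | -110 74.8 | -106 74.8 | -102 73.5 | -98 75.3 | -94 75.8 | -90 74.3 | -86 73.5 | -82 72.3 | -78 71.5 | -74 71.3 | -70 70.8 | -66 71.3 | -62 71.3 | -58 71.0 | -54 71.3 | -50 71.3 | -46 71.0 | -42 71.0 | -38 71.0 | -34 70.8 |
```

```bash
cat > rim2.py <<'E'
from h import *
from scipy.ndimage import map_coordinates
from scipy.optimize import curve_fit
def prof(f,n,c,angs,z=.054):
    g=cv2.cvtColor(cv2.imread(f),cv2.COLOR_BGR2GRAY).astype(float); out=[]
    rr=np.arange(.060,.0825,.00025)
    for a in angs:
        px=np.array([proj(n,[c[0]+r*np.cos(np.radians(a)),c[1]+r*np.sin(np.radians(a)),z]) for r in rr])
        v=map_coordinates(g,[px[:,1],px[:,0]],order=1)
        hi=np.median(v[:24]); w=v[24:]; lo=np.min(w); m=(hi+np.median(v[-20:]))/2
        k=np.where(v<m)[0]; out.append(rr[k[0]]*1e3 if len(k) and k[0]>0 else np.nan)
    return np.array(out)
import sys
f=sys.argv[1];n=sys.argv[2];c={'top':(.5795,.0404),'side':(.5818,.0389)}[n]
A=np.arange(-150,-30,2.); p=prof(f,n,c,A)
print(' '.join('%d:%.1f'%(a,r) for a,r in zip(A,p)))
ok=~np.isnan(p)&((A<-100)|(A>-91))&(abs(p-72)<4.5)
def mod(a,m,b,e,h): 
    u=np.radians(a-m)/.286; return b+e*(a+95)/50+np.where(abs(u)<1,h*(1-u**2),0)
q,cv=curve_fit(mod,A[ok],p[ok],p0=[-98,70.5,0,3.4],loss='soft_l1',method='trf')
print('mid,base,slope,h',q.round(2),'sd',np.sqrt(np.diag(cv)).round(2))
E
python3 rim2.py pics/top5.png top; python3 rim2.py pics/side5.png side
python3 - <<'E'
from h import *
for n,c,pp in (('top',(.5795,.0404),[(345.5+i,209.0) for i in(2,4)]),('side',(.5818,.0389),[(335+178/8,180+162/7.5)])):
    for u,v in pp:
        d=ray(n,u,v,.047)[:2]-c; print(n,np.hypot(*d)*1e3,np.degrees(np.arctan2(d[1],d[0])))
d=ray('top',325+300/8,190+143/7.5,.08)[:2]-np.array([.5795,.0404]); print('cap top',np.hypot(*d)*1e3,np.degrees(np.arctan2(d[1],d[0])), d+[.5795,.0404])
d=ray('side',335+260/8,180+26/7.5,.08)[:2]-np.array([.5818,.0389]); print('cap side',np.hypot(*d)*1e3,np.degrees(np.arctan2(d[1],d[0])))
E
```

```text
-150:70.0 -148:68.8 -146:68.5 -144:69.5 -142:69.8 -140:69.0 -138:69.2 -136:69.2 -134:69.2 -132:69.5 -130:69.8 -128:69.8 -126:70.0 -124:70.2 -122:69.0 -120:68.5 -118:69.5 -116:70.8 -114:71.3 -112:72.0 -110:73.0 -108:74.5 -106:74.8 -104:73.3 -102:74.3 -100:73.8 -98:74.3 -96:73.5 -94:73.8 -92:74.5 -90:73.5 -88:73.3 -86:70.8 -84:71.0 -82:70.5 -80:69.5 -78:69.5 -76:69.0 -74:69.5 -72:69.5 -70:69.0 -68:69.2 -66:69.8 -64:69.2 -62:69.5 -60:69.2 -58:69.2 -56:69.2 -54:69.5 -52:69.2 -50:69.5 -48:69.5 -46:69.2 -44:69.2 -42:69.2 -40:69.2 -38:68.8 -36:67.0 -34:67.0 -32:61.0
mid,base,slope,h [-9.943e+01  6.944e+01 -9.000e-02  5.790e+00] sd [0.42 0.09 0.11 0.36]
-150:69.2 -148:69.0 -146:68.8 -144:68.8 -142:69.0 -140:69.0 -138:69.0 -136:69.0 -134:68.8 -132:68.5 -130:68.0 -128:68.2 -126:68.0 -124:68.2 -122:69.0 -120:69.5 -118:70.0 -116:70.5 -114:71.0 -112:71.5 -110:71.8 -108:72.3 -106:72.5 -104:73.0 -102:73.5 -100:75.0 -98:76.3 -96:74.5 -94:73.5 -92:73.5 -90:73.8 -88:73.0 -86:71.3 -84:70.5 -82:70.2 -80:70.0 -78:69.5 -76:69.5 -74:70.0 -72:70.2 -70:69.8 -68:69.5 -66:69.5 -64:69.8 -62:69.2 -60:67.0 -58:66.2 -56:66.2 -54:68.5 -52:71.5 -50:72.8 -48:72.3 -46:71.3 -44:69.2 -42:70.2 -40:69.8 -38:70.8 -36:70.8 -34:70.5 -32:70.0
mid,base,slope,h [-98.86  69.56   0.78   4.46] sd [0.7  0.12 0.16 0.43]
top 76.62477208778292 -96.96347006696826
top 81.58135687551086 -96.44084765199122
side 80.09363545814352 -94.88115239920192
cap top 110.61075836350817 -96.08794366299558 [ 0.56776919 -0.06958694]
cap side 109.4901179749007 -96.80008665968761
```

```bash
python3 go.py .5686 -.0702 .16 -85
```

```text
t 9.30 p [0.6044 0.1909 0.153 ] zyaw -37.0 x [-0.022 -0.019 -1.   ] q [-0.24  0.84 -0.26  1.6   0.3   0.77 -1.29] gap 0.0006
 F [-0.74 -1.06 -1.18] tool F [ 1.22 -1.25  0.06] rad 153.0 ang 81.2
tool delta cm [ -0.12 -23.03  12.83]
turn deg [48.   0.3  1.7]
```

Emit:
jog_arm(
  rows="0 0 0.8 -1 -3 1.5 0; 0 0 0.8 -0.5 -3 1.7 0; 0 0 0 0 -3 1.7 0; 0 0 0 0 -3 1.7 0; 0 0 0 0 -3 1.7 0",
)

```text
time: 9.72
tcp_pos: [0.574, 0.0205, 0.165]
orientation: [0.216, 0.679, -0.217, 0.668]
force: [0.8, -0.5, -0.7]
finger_gap: 0.0
```

```bash
python3 go.py .5686 -.0702 .16 -85
```

```text
t 9.72 p [0.574  0.0205 0.165 ] zyaw -35.6 x [-0.016  0.003 -1.   ] q [ 0.07  0.76 -0.31  1.79  0.34  0.66 -1.06] gap 0.0000
 F [ 0.76 -0.49 -0.66] tool F [0.64 0.05 0.91] rad 20.4 ang -109.9
tool delta cm [ 0.48 -7.69  4.85]
turn deg [49.4 -0.6  0.7]
```

Emit:
jog_arm(
  rows="7 0 0.3 0.1 -2 1.3 0; 7 0 0.3 0.1 -1.8 1.5 0; 7 0 0 0.1 -1.5 1.6 0; 7 0 0 0 -0.5 1 0; 7 0 0 0 0 0 0",
)

```text
time: 10.13
tcp_pos: [0.5567, -0.0864, 0.1574]
orientation: [0.408, 0.58, -0.422, 0.564]
force: [-0.9, 0.5, -0.5]
finger_gap: 0.0006
```

```bash
python3 go.py .5686 -.0702 .13 -85
```

```text
t 10.13 p [ 0.5567 -0.0864  0.1574] zyaw -72.0 x [-0.029 -0.003 -1.   ] q [ 0.15  0.76 -0.14  1.82  0.17  0.61 -1.35] gap 0.0006
 F [-0.86  0.49 -0.47] tool F [ 0.49 -0.65 -0.73] rad 128.4 ang -100.9
tool delta cm [ 2.69  1.71 -1.16]
turn deg [13.  -0.2  1.7]
```

Emit:
jog_arm(
  rows="6.5 0 1 1 0.8 -0.5 0; 6.5 0 0.6 0.8 0.5 -0.5 0; 0 0 0 0.5 0 0 0; 0 0 0 0 0 0 0",
)

```text
time: 10.47
tcp_pos: [0.5574, -0.084, 0.131]
orientation: [0.477, 0.519, -0.487, 0.514]
force: [-0.1, -0.4, -0.5]
finger_gap: 0.0003
```

```bash
python3 go.py .5686 -.0702 .105 -85;python3 -c "
from h import *
a=env.grab_frame('top');b=env.grab_frame('side');cv2.imwrite('pics/side6.png',b)
b=cv2.resize(b[140:260,270:420],(750,600),interpolation=cv2.INTER_CUBIC);cv2.imwrite('pics/c6.png',b)"
```

```text
t 10.47 p [ 0.5574 -0.084   0.131 ] zyaw -86.1 x [-0.015 -0.005 -1.   ] q [ 0.1   0.79 -0.06  1.85  0.1   0.52 -1.53] gap 0.0003
 F [-0.05 -0.36 -0.47] tool F [ 0.48 -0.07  0.35] rad 125.9 ang -100.8
tool delta cm [ 2.58  1.25 -1.31]
turn deg [-1.1  0.2  0.9]
```

View pics/c6.png

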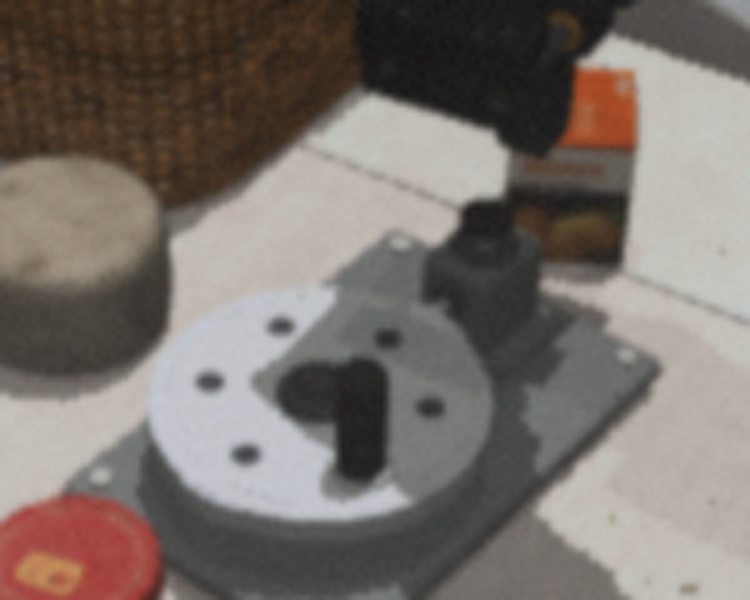

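Emit:
jog_arm(
  rows="-1 0 0.5 0.8 0.7 -0.7 0; 0 0 0.3 0.6 0.6 -0.6 0; 0 0 0 0.3 0.2 -0.2 0; 0 0 0 0 0 0 0",
)

```text
time: 10.9
tcp_pos: [0.5735, -0.0662, 0.1139]
orientation: [0.476, 0.521, -0.476, 0.524]
force: [-0.7, -1.2, 1.3]
finger_gap: 0.0006
```

```bash
python3 go.py .5686 -.0702 .099 -85
```

```text
t 10.90 p [ 0.5735 -0.0662  0.1139] zyaw -84.7 x [ 0.004 -0.003 -1.   ] q [ 0.07  0.83 -0.06  1.83  0.11  0.48 -1.54] gap 0.0006
 F [-0.66 -1.15  1.33] tool F [-1.33 -0.76  1.09] rad 106.2 ang -94.0
tool delta cm [ 1.49 -0.53  0.34]
turn deg [ 0.3  0.2 -0.2]
```

Emit:
jog_arm(
  rows="0 0 0 0.6 -0.4 0.25 0; 0 0 0 0.4 -0.15 0.1 0; 0 0 0 0 0 0 0",
)

```text
time: 11.15
tcp_pos: [0.5683, -0.0696, 0.1028]
orientation: [0.476, 0.522, -0.475, 0.525]
force: [0.1, 0.0, 0.3]
finger_gap: 0.0002
```

```bash
python3 go.py .5686 -.0702 .091 -85
```

```text
t 11.15 p [ 0.5683 -0.0696  0.1028] zyaw -84.5 x [ 0.004 -0.002 -1.   ] q [ 0.08  0.84 -0.06  1.85  0.11  0.45 -1.54] gap 0.0002
 F [0.09 0.   0.3 ] tool F [-0.3   0.09  0.01] rad 110.0 ang -96.6
tool delta cm [1.18 0.02 0.06]
turn deg [ 0.5  0.1 -0.2]
```

Emit:
jog_arm(
  rows="0 0 0 0.4 0 0 0; 0 0 0 0.4 0 0 0; 0 0 0 0.3 0 0 0",
)

```text
time: 11.4
tcp_pos: [0.5682, -0.0702, 0.0916]
orientation: [0.476, 0.522, -0.475, 0.525]
force: [-1.3, -0.2, 5.6]
finger_gap: 0.0005
```

Emit:
jog_arm(
  rows="0 0 0 0.15 0 0 0; 0 0 0 0.15 0 0 0",
)

```text
time: 11.57
tcp_pos: [0.5682, -0.0702, 0.0912]
orientation: [0.476, 0.521, -0.475, 0.525]
force: [-4.3, 0.8, 20.3]
finger_gap: 0.0004
```

Emit:
jog_arm(
  rows="0 0 0 -0.5 0 0 0; 0 0 0 -1 0 0 0; 0 0 0 -2 0 0 0; 0 0 0 -3 0 0 0; 0 0 0 -3 0 0 0",
)

```text
time: 11.98
tcp_pos: [0.5643, -0.0701, 0.1852]
orientation: [0.474, 0.524, -0.478, 0.522]
force: [0.9, -0.6, -0.2]
finger_gap: 0.0007
```

Emit:
jog_arm(
  rows="0 0 0 -1 -2 2.5 0; 0 0 0 0 -2 2.5 0; 0 0 0 0 -2 2.5 0; 0 0 0 0 -1 1 0; 0 0 0 0 0 0 0",
)

```text
time: 12.4
tcp_pos: [0.5067, -0.1635, 0.2043]
orientation: [0.476, 0.52, -0.473, 0.528]
force: [-0.7, 0.4, -0.1]
finger_gap: 0.0002
```

```bash
python3 -c "
from h import *
info()
a=env.grab_frame('top');b=env.grab_frame('side');cv2.imwrite('pics/side7.png',b);cv2.imwrite('pics/top7.png',a)
a=cv2.resize(a[150:250,270:400],(400,308),interpolation=cv2.INTER_CUBIC)
b=cv2.resize(b[140:260,270:420],(385,308),interpolation=cv2.INTER_CUBIC);cv2.imwrite('pics/c7.png',np.hstack([a,b]))"; python3 rim2.py pics/top7.png top;python3 rim2.py pics/side7.png side
```

```text
t 12.40 p [ 0.5067 -0.1635  0.2043] zyaw -84.3 x [ 0.012 -0.004 -1.   ] q [ 0.29  0.64 -0.11  1.91  0.12  0.59 -1.36] gap 0.0002
 F [-0.67  0.39 -0.1 ] tool F [ 0.09 -0.63 -0.45] rad 216.3 ang -110.1
-150:70.0 -148:69.5 -146:69.2 -144:70.0 -142:69.8 -140:70.0 -138:69.5 -136:69.2 -134:69.0 -132:68.8 -130:69.0 -128:69.2 -126:69.0 -124:69.2 -122:68.8 -120:68.5 -118:69.0 -116:70.2 -114:67.2 -112:68.0 -110:71.8 -108:74.8 -106:75.0 -104:73.3 -102:74.0 -100:73.8 -98:74.5 -96:73.5 -94:73.5 -92:74.8 -90:73.0 -88:73.3 -86:71.0 -84:71.0 -82:70.0 -80:69.0 -78:69.2 -76:69.0 -74:69.5 -72:69.2 -70:69.0 -68:69.2 -66:69.8 -64:69.5 -62:69.8 -60:69.5 -58:69.2 -56:69.0 -54:69.2 -52:69.2 -50:69.5 -48:69.2 -46:69.2 -44:69.2 -42:69.0 -40:69.0 -38:68.8 -36:67.5 -34:67.5 -32:nan
mid,base,slope,h [-9.771e+01  6.928e+01 -9.000e-02  5.360e+00] sd [0.51 0.1  0.13 0.39]
-150:69.2 -148:69.2 -146:69.0 -144:69.0 -142:69.0 -140:69.2 -138:69.2 -136:68.2 -134:67.8 -132:67.5 -130:67.2 -128:67.0 -126:66.2 -124:65.5 -122:66.8 -120:67.8 -118:68.8 -116:69.2 -114:69.5 -112:69.5 -110:70.8 -108:71.8 -106:72.5 -104:72.8 -102:73.5 -100:75.3 -98:76.0 -96:74.5 -94:73.5 -92:73.0 -90:73.8 -88:73.0 -86:71.5 -84:70.5 -82:70.0 -80:69.8 -78:69.5 -76:69.5 -74:69.8 -72:70.0 -70:69.8 -68:69.5 -66:69.5 -64:69.8 -62:69.2 -60:67.0 -58:66.0 -56:66.2 -54:68.0 -52:70.5 -50:71.5 -48:71.5 -46:70.5 -44:69.0 -42:70.2 -40:70.5 -38:71.0 -36:70.8 -34:71.8 -32:71.3
mid,base,slope,h [-97.21  69.48   0.84   4.4 ] sd [0.6  0.12 0.16 0.38]
```

View pics/c7.png

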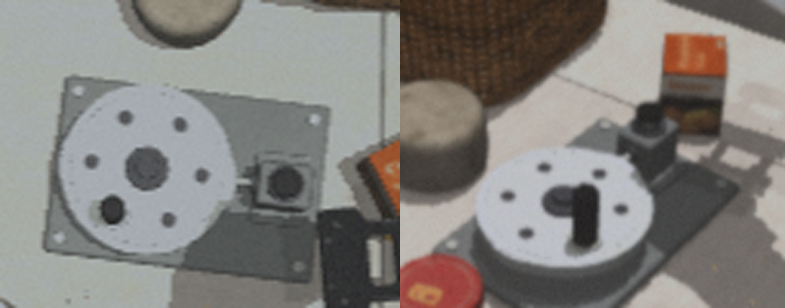

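```bash
python3 -c "
from rig import env
s=env.get_state(); print(s['force'],s['qvel'].round(3) if hasattr(s['qvel'],'round') else s['qvel']); print(env.job_done())"
```

```text
[ 0.50299291 -0.73452857  0.15257053] [-0.037  0.013 -0.036 -0.018 -0.007 -0.005 -0.002]
the job is handed in; nothing more can be done
None
```

I turned the wheel with closed fingertips until the high spot was on the feeler, pressed the punch cap once at that spot, and handed the job in at about 12.5 s. No verdict came back, so the result rests on my own checks.

- **Turning:** I pushed the knob counter-clockwise from about 61° to 144°. Drag was about 2 N until the high spot climbed on; I never met the lesser spot.
- **High spot:** Both cameras show the raised part of the rim at the feeler. Its middle is about 1–4° (0.02–0.07 rad) short of the feeler, inside the 0.15 rad allowed.
- **Punch:** The fingertips stopped at 74 mm height, so the cap went its full 6 mm. The force there was about 20 N, well over the 6 N needed.
- **After the punch:** The last pictures show the cap up, the wheel where I left it and the arm about 20 cm up, clear of everything. The cheese and carton look unmoved. I did not measure the bystanders; the jar is only partly in the last picture, and I did not check the wedge.

Three things did not agree with the task description:
- **Push force:** It reached about 23 N, where 15 to 17 N was given. That is under the 30 N limit.
- **Wheel angle:** The wheel read about 140° while I was pushing, but the camera showed 144° after I backed off. It therefore shifted about 4° as I let go, and the high-spot position above comes from pictures taken after that.
- **Feeler force:** I could not measure the contact force on the feeler directly; I inferred it from the pictures.

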